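# Load the spare battery stick and switch the charger to its bay

### The arm

A 6-joint arm with a two-finger parallel gripper is mounted at the origin on the work surface. World frame = base frame: x ahead of the robot, y to its left, z up, the work surface at z = 0. Lengths are in m, angles in rad, forces in N, time in s.
With the tool pointing down it reaches from about 0.35 to 0.775 m from the base axis. Payload 5.5 kg.
Tool frame: the origin (TCP) lies where the fingers leave the gripper's body, on its centre line; the fingertips stand 73 mm ahead of it and the grasp point (between the pads) lies 54 mm ahead of it; z points along the fingers, y is the direction in which the jaws open and shut (so a half turn about z gives the same grasp; the last joint's range is limited). The gripper opens to 85 mm and grips with 20 to 120 N. Pads are 22 mm wide; open, the fingers measure 114 mm over their backs; the gripper's body (76 mm by 85 mm) begins 54 mm behind the grasp point. The pads swing forward as they close: fully open they stand 13 mm farther back than shut.
Start: joints at [-1.305, 0.313, 0.046, 1.304, 0, 1.431], TCP at [0.227, -0.528, 0.304] pointing down, gripper open.
Joint ranges: [-2.76, 2.76], [-0.86, 1.69], [-1.03, 1.26], [-2.2, 2.34], [-1.47, 1.5], [-3.14, 3.14]. Speed limits (rad/s): [2.57, 2.57, 3.14, 3.14, 3.14, 3.14].

### API

Orientations are given as a unit quaternion [w, x, y, z].
In Python, from workcell import env, read_camera, job, cut_out gives the robot as it stands.
- The arm moves only by the tool servo_tool, never from a script. Its argument "deltas" is a list of rows, each an object of numbers: "dx", "dy", "dz": the shift along the world's x, y, z in mm; "rx", "ry", "rz": the turn, a rotation vector about the world's x, y, z in rad; "fingers": the closure, from -1 (fully open) to 1 (shut). A call has 1 to 8 rows; each row shifts and turns the commanded pose from where the row before left it; what a row does not reach is not made up. A row lasts 1/10 s, in which the tool goes at most 50 mm and 8.59 degrees, less where a joint would pass 70% of its speed; a pose out of reach is approached as far as the arm can. A call is refused whole if a number of a shift passes 50 or a number of a turn 0.15, either way. A call with a gripper value outside its range is refused whole. The fingers move at their own pace and stop on an object; "newtons" is the grip in N (left out, the last holds). Time passes only in rows, so rows that do not move let the fingers close. It gives the time, the measured TCP pose, the force and the opening at its end, in the units of the state.
- env.get_state(): the state, without advancing time (a new reading comes with each control period).
- read_camera(name): name is "scene" or "top" or "wrist"; returns a dict with "img" (384x512x3 uint8, red, green, blue), "intrinsics" (3x3 intrinsics, pixels), "k1" (the pictures are not rectified: a ray, as slopes to the right and down, at radius r is drawn at 1 + k1 r^2 times it, then the intrinsics apply), "extrinsics" (4x4, takes a point from camera to world coordinates); the wrist camera has in their place "hand_eye" (4x4, takes a point from camera to tool coordinates, whose origin is the TCP and whose axes are the flange's). Camera axes: x right, y down, z forward; pixel columns grow to the right and rows downward; lengths in m; the calibration is good to about 2 mm. A picture is of the moment at which its call begins: read the wrist's pose just before it. There is no depth.
- job.hand_in(): hands the job in, once; it reports no verdict.
Trained networks look in the newest picture that a camera, given by its name, has taken for a name from the list of things; names that differ only in an ending like _2 or _b are one class to them, and where a whole thing is asked for, a point or a joint stands for the part that bears it (a point fixed in the world has none). Each returns a list of dicts, best first, with "confidence" (0 to 1); they miss things now and then, are a little off and sometimes report something else, mostly with a low value. They report only what shows in the picture. A call takes as long as a camera call. They do not tell look-alikes from the thing itself.
- cut_out(target, camera): "region" (384x512 bool, what is visible of it) and "extent" ([left, top, right, bottom] in pixels, round what is visible of it).
The state is a dict: "clock": time; "joint_pos": joint angles; "qvel": joint speeds; "tau": joint torques, N m; "tcp_pos": TCP position; "orientation": TCP orientation; "wrist_force": force on the tool from outside, world axes, zero at the start; "ft_torque": the same for the moment, N m; "finger_gap": finger opening in m.
Only numpy, scipy, OpenCV 4.12 (cv2) and the standard library are available. Lean on these libraries where they do the work, as an engineer would, in place of code of your own. Each camera call takes 0.05 s, during which the arm holds its last target. There are 200 camera calls.

### The job

Put the battery stick that stands loose on the bench into the empty bay of the three-bay charger, lowering it in upright until it sits on the bottom (do not drop it in). Then push down the key directly in front of that bay until it latches, so that the key that was down pops up. Do not press the remaining key, and leave the other two sticks and the things lying about on the bench where they are.

Things in the scene. Friction and masses are not known exactly. Their poses are not given: they have to be found in the camera images.
- charger: Three-bay charger, fixed: black and grey box 216 mm deep (x), 300 wide (y), 60 high. Origin on the bench under the middle column; x axis from the keys (near the robot) to the bays, y along the row. Three like columns at y = -90, 0, 90 mm, each a key at x = -72 mm and behind it a round bay at x = +30 mm. Deck 55 mm above the bench, side cheeks 60 mm. A sprung latch bar inside interlocks the keys.
- bay_empty_mouth (a point): Centre of the mouth of the EMPTY bay (any of the three columns), level with the grey deck 55 mm above the bench; axes as the charger's. The bay is a round upright hole 44 mm across and 40 mm deep, with a 2 mm chamfer at the mouth.
- pack_loose_mid (a point): Centre (half-way up, 55 mm) of the loose battery stick, standing upright on the bench to the right of the charger: a dark cylinder 40 mm across and 110 mm tall, grey band near the top, chamfered foot, 0.2 to 0.45 kg. z axis = the stick's axis. Seated in a bay, this point lies 15 mm above the mouth and the stick stands 70 mm out of the deck.
- pack_live_mid (a point): Centre of one of the two identical sticks already in bays: the one behind the key that is down at the start.
- pack_third_mid (a point): Centre of the other stick already in a bay. Neighbouring seated sticks are 90 mm apart, so 50 mm free between them.
- key_empty_top (a point): Centre of the top face of the key in front of the empty bay, up at the start. All three keys are alike: off-white blocks 64 mm (charger x) by 58 mm (charger y), their tops 77 mm above the bench when up, about 64.5 mm when latched, 61 mm at the bottom stop; 32 mm free between them. The point moves with the key.
- key_live_top (a point): Centre of the top face of the key that is latched down at the start.
- key_third_top (a point): Centre of the top face of the third key, up at the start; it is not to be pressed.
- key_empty (a joint): Travel (m) of the key in front of the empty bay, straight down. 0 when up, grows as pressed; about 0.0125 when latched down, bottom stop 0.016. Push it to the stop and let go: it springs back to 0.0125 and stays; let go too early it comes up again. It takes 2.5 to 4 N, then is hard at the stop. About 5 mm down it frees the latched key, which springs up.
- key_live (a joint): Travel (m) of the key that is down at the start. 0 when up, grows as pressed; about 0.0125 when latched down, bottom stop 0.016.
- key_third (a joint): Travel (m) of the third key. 0 when up, grows as pressed; about 0.0125 when latched down, bottom stop 0.016.
- glasses: Bystander: clear safety glasses, 145 mm wide, 105 mm deep, 46 mm high.
- oil_can: Bystander: closed steel can, 60 mm across, 120 mm tall.
- bit_case: Bystander: dark flat drill-bit case, 120 x 90 x 36 mm.
- screwdriver: Bystander: screwdriver, 190 mm long, lying flat.
- offcut: Bystander: plywood offcut, 110 x 70 x 18 mm.
Mind the look-alikes: they are no part of the job. Leave any blue or yellow look-alike of the part that bears pack_loose_mid alone.

How it is judged:
On the way, in this order (a step that is already met when the one before it is completed fails the run):
1. the loose stick is seated in the empty bay and released, with the old key still down (horizontal distance between pack_loose_mid and bay_empty_mouth below 0.006 m and z of pack_loose_mid in the frame of bay_empty_mouth below 0.019 m and angle between pack_loose_mid's own z axis and vertical below 0.08 rad and contact force between pack_loose and the fingers below 0.1 N and value of joint key_live above 0.01 m), for 0.2 s.
2. the key in front of that bay is latched down and the key that was down is up (value of joint key_empty between 0.011 and 0.0145 m and value of joint each of key_live, key_third below 0.003 m), for 0.2 s.
At the end, for the whole second after the job is handed in: The loose stick stands in the formerly empty bay, within 6 mm of its centre, upright within 0.08 rad, its centre no more than 19 mm above the mouth (bottomed within 4 mm), at rest; the key in front of it is latched (travel 0.011 to 0.0145); both other keys are up (below 0.003) (all of step 2 and horizontal distance between pack_loose_mid and bay_empty_mouth below 0.006 m and z of pack_loose_mid in the frame of bay_empty_mouth below 0.019 m and angle between pack_loose_mid's own z axis and vertical below 0.08 rad and linear speed of pack_loose below 0.02 m/s); the robot touches nothing.
It fails at once if the third key is pressed (value of joint key_third above 0.006 m).
It fails at once if the stick is dropped into the bay (faster than 0.6 m/s near or inside the mouth) (horizontal distance between pack_loose_mid and bay_empty_mouth below 0.02 m and z of pack_loose_mid in the frame of bay_empty_mouth below 0.06 m and linear speed of pack_loose above 0.6 m/s).
It fails at once if a stick already in its bay is moved more than 15 mm (distance of any of pack_live_mid, pack_third_mid from where it was at the start of the episode above 0.015 m).
It fails at once if a bystander is moved more than 40 mm (distance of any of glasses, oil_can, bit_case, screwdriver, offcut from where it was at the start of the episode above 0.04 m).
It also fails if it takes over 48 s, if anything falls off the work surface, if the arm or the gripper's body presses on something with over 40 N, if the wrist force passes 120 N, or if a joint passes its speed limit or range.

## Working session

There is one attempt and no reset: what is moved stays moved. The work goes in short steps, Python scripts to look and compute and a tool call to move; the robot and the scene stay as the last step left them, time stands still between calls to the robot, and variables do not carry over. Pictures are saved under pics/ and viewed, about 8 in all and at most 12, crops included, and the job is handed in when it is done.

Besides the shell and the picture viewer there is one more tool, called after "Emit:" in YAML: its name, and indented under it one key for each argument. servo_tool: Moves the arm, as the interface text tells. Its arguments: {"type":"object","properties":{"deltas":{"type":"array"},"newtons":{"type":"number"}},"required":["deltas"]}

```bash
mkdir -p pics; ls; cat > h.py <<'E'
import numpy as np, cv2
from workcell import env, read_camera, job, cut_out
from scipy.spatial.transform import Rotation as R
def pose(c, st=None):
    if 'extrinsics' in c: return np.array(c['extrinsics'])
    T=np.eye(4); q=st['orientation']; T[:3,:3]=R.from_quat([q[1],q[2],q[3],q[0]]).as_matrix(); T[:3,3]=st['tcp_pos']
    return T@np.array(c['hand_eye'])
def dist(c): return np.array([c['k1'],0,0,0,0.])
def ray(c,T,uv):
    p=cv2.undistortPoints(np.array(uv,float).reshape(-1,1,2),np.array(c['intrinsics']),dist(c)).reshape(-1,2)
    return T[:3,3], np.c_[p,np.ones(len(p))]@T[:3,:3].T
def onz(c,T,uv,z):
    o,d=ray(c,T,uv); return o+d*((z-o[2])/d[:,2])[:,None]
def proj(c,T,P):
    Ti=np.linalg.inv(T); return cv2.projectPoints(np.array(P,float).reshape(-1,3),cv2.Rodrigues(Ti[:3,:3])[0],Ti[:3,3],np.array(c['intrinsics']),dist(c))[0].reshape(-1,2)
def save(n,im): cv2.imwrite('pics/'+n,np.ascontiguousarray(im[:,:,::-1]))
E
python3 - <<'E'
from h import *
ims={}
for n in ['top','scene']:
    c=read_camera(n); T=pose(c); ims[n]=c['img']
    print(n,c['k1'],np.round(T,3).tolist())
    for t in ['pack_loose_mid','key_empty_top','charger','oil_can','bit_case','glasses','screwdriver','offcut']:
        for d in cut_out(t,n)[:5]:
            r=d['region']; v,u=np.nonzero(r); ce=[u.mean(),v.mean()]
            print(t,round(d['confidence'],2),d['extent'],np.round(ce,1),r.sum(),np.round(onz(c,T,ce,.077)[0],3))
    save(n+'1.png',cv2.resize(c['img'],(800,600)))
print(env.get_state())
E
```

```text
pics
top -0.007365204669923008 [[-0.006, -0.997, 0.071, 0.435], [-1.0, 0.006, 0.002, -0.025], [-0.003, -0.071, -0.998, 1.17], [0.0, 0.0, 0.0, 1.0]]
pack_loose_mid 0.81 [317.5, 202.8, 334.7, 216.3] [325.7 208.8] 251 [ 0.432 -0.24   0.077]
pack_loose_mid 0.77 [368.0, 185.1, 391.9, 197.7] [380.  191.5] 290 [ 0.481 -0.398  0.077]
pack_loose_mid 0.71 [217.8, 153.9, 232.3, 170.2] [223.8 162.9] 206 [0.567 0.054 0.077]
pack_loose_mid 0.7 [348.8, 218.4, 372.0, 236.1] [360.2 227.8] 272 [ 0.377 -0.338  0.077]
pack_loose_mid 0.55 [341.9, 190.9, 364.9, 203.7] [353.2 197.6] 280 [ 0.464 -0.32   0.077]
key_empty_top 0.77 [186.1, 189.3, 203.5, 209.6] [192.  197.9] 432 [0.466 0.146 0.077]
oil_can 0.81 [362.0, 114.7, 394.0, 140.7] [375.  126.5] 540 [ 0.672 -0.389  0.077]
oil_can 0.38 [85.9, 189.8, 117.9, 227.1] [ 99.9 211.4] 842 [0.429 0.412 0.077]
oil_can 0.22 [298.9, 244.4, 331.1, 258.8] [313.4 251. ] 224 [ 0.312 -0.203  0.077]
bit_case 0.56 [393.4, 167.5, 434.7, 212.8] [412.5 189. ] 1413 [ 0.488 -0.493  0.077]
glasses 0.78 [288.2, 83.4, 341.8, 127.5] [312.9 114.9] 344 [ 0.707 -0.208  0.077]
screwdri
[... 1651 characters left out ...]

{'clock': 0.9, 'joint_pos': array([-1.30459892e+00,  3.13181029e-01,  4.61026221e-02,  1.30365068e+00,
        1.08352026e-05,  1.43117337e+00]), 'qvel': array([ 1.57496531e-04,  9.18775099e-04, -4.84220190e-04,  7.97269050e-06,
       -6.64438308e-06,  1.21434307e-03]), 'tau': array([ 7.51221141e-04, -4.80451763e+01,  2.98810780e+01,  2.00001814e-04,
       -8.66023242e-05, -7.69688739e-06]), 'tcp_pos': array([ 0.22697968, -0.52832093,  0.30393506]), 'orientation': array([3.32112019e-05, 9.79484265e-01, 2.01520655e-01, 7.53312445e-06]), 'wrist_force': array([0.83534626, 0.6143136 , 0.62667626]), 'ft_torque': array([ 0.00236931, -0.00226522,  0.02831056]), 'finger_gap': 0.08568591963503891}
```

View crops.

```bash
python3 - <<'E'
import cv2,numpy as np
a=cv2.imread('pics/top1.png'); b=cv2.imread('pics/scene1.png')
# back to native coordinates then crop
a=cv2.resize(a,(512,384));b=cv2.resize(b,(512,384))
A=cv2.resize(a[70:270,80:440],(800,444),interpolation=3);cv2.imwrite('pics/a.png',A)
B=cv2.resize(b[120:300,90:440],(800,411),interpolation=3);cv2.imwrite('pics/b.png',B)
E
```

```text
(no output)
```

View pics/a.png

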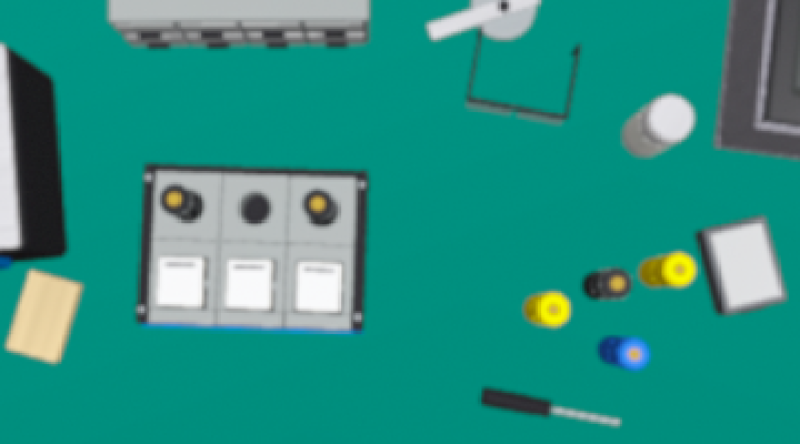

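View pics/b.png

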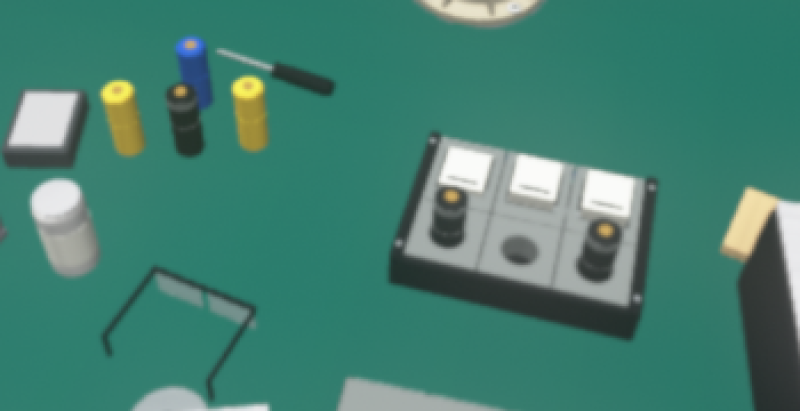

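The empty bay is the middle column: the dark hole is at about (195,164) in the native top image. The loose dark stick is at about (353,198) between two yellow ones, with a blue one nearer the robot. The right-hand key (y<0) looks lower than the others, so that is the live one. I'll move over the stick and turn so the jaws open along x.

Emit:
servo_tool:
  deltas:
    - {"dx": 25, "dy": 25, "rz": 0.145, "fingers": -1}
    - {"dx": 25, "dy": 25, "rz": 0.145}
    - {"dx": 25, "dy": 25, "rz": 0.145}
    - {"dx": 25, "dy": 25, "rz": 0.145}
    - {"dx": 25, "dy": 25, "rz": 0.145}
    - {"dx": 25, "dy": 25, "rz": 0.145}
    - {"dx": 25, "dy": 25, "rz": 0.145}
    - {"dx": 25, "dy": 25, "rz": 0.145}

```text
invalid input at $.deltas[0]: expected keys dx, dy, dz, rx, ry, rz, fingers
```

Emit:
servo_tool:
  deltas:
    - {"dx": 0, "dy": 0}
    - {"dx": 0}

```text
invalid input at $.deltas[0]: expected keys dx, dy, dz, rx, ry, rz, fingers
```

```bash
python3 - <<'E'
from h import *
st=env.get_state(); c=read_camera('wrist'); T=pose(c,st)
print(st['clock'],st['tcp_pos'],st['orientation'],st['joint_pos']); print(np.round(np.array(c['hand_eye']),4).tolist(),c['k1'],c['intrinsics'])
for d in cut_out('pack_loose_mid','wrist')[:6]:
    v,u=np.nonzero(d['region']); print(round(d['confidence'],2),d['extent'],u.mean(),v.mean(),c['img'][v,u].mean(0))
save('w1.png',c['img'])
E
```

```text
0.9 [ 0.22697968 -0.52832093  0.30393506] [3.32112019e-05 9.79484265e-01 2.01520655e-01 7.53312445e-06] [-1.30459892e+00  3.13181029e-01  4.61026221e-02  1.30365068e+00
  1.08352026e-05  1.43117337e+00]
[[-0.0004, -0.9611, -0.2763, 0.0701], [1.0, -0.0005, 0.0003, -0.0013], [-0.0005, -0.2763, 0.9611, -0.0713], [0.0, 0.0, 0.0, 1.0]] -0.006677765848573388 [[283.36446822   0.         257.20258801]
 [  0.         283.36446822 184.01282633]
 [  0.           0.           1.        ]]
```

View pics/w1.png

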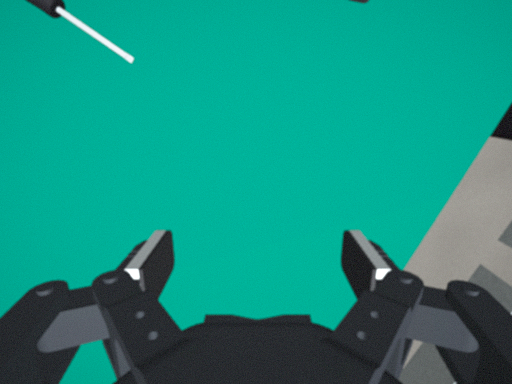

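All seven keys are required in each row, so neither move ran. This wrist picture shows only the start pose.

Emit:
servo_tool:
  deltas:
    - {"dx": 25, "dy": 25, "dz": 0, "rx": 0, "ry": 0, "rz": 0.145, "fingers": -1}
    - {"dx": 25, "dy": 25, "dz": 0, "rx": 0, "ry": 0, "rz": 0.145, "fingers": -1}
    - {"dx": 25, "dy": 25, "dz": 0, "rx": 0, "ry": 0, "rz": 0.145, "fingers": -1}
    - {"dx": 25, "dy": 25, "dz": 0, "rx": 0, "ry": 0, "rz": 0.145, "fingers": -1}
    - {"dx": 25, "dy": 25, "dz": 0, "rx": 0, "ry": 0, "rz": 0.145, "fingers": -1}
    - {"dx": 25, "dy": 25, "dz": 0, "rx": 0, "ry": 0, "rz": 0.145, "fingers": -1}
    - {"dx": 25, "dy": 20, "dz": 0, "rx": 0, "ry": 0, "rz": 0.145, "fingers": -1}
    - {"dx": 25, "dy": 20, "dz": 0, "rx": 0, "ry": 0, "rz": 0.145, "fingers": -1}

```text
clock: 1.8
tcp_pos: [0.4279, -0.3372, 0.3041]
orientation: [0.0, 0.707, 0.708, 0.0]
wrist_force: [-0.5, -0.5, 0.9]
finger_gap: 0.0853
```

Emit:
servo_tool:
  deltas:
    - {"dx": 20, "dy": 0, "dz": 0, "rx": 0, "ry": 0, "rz": 0, "fingers": -1}
    - {"dx": 0, "dy": 0, "dz": 0, "rx": 0, "ry": 0, "rz": 0, "fingers": -1}
    - {"dx": 0, "dy": 0, "dz": 0, "rx": 0, "ry": 0, "rz": 0, "fingers": -1}

```text
clock: 2.1
tcp_pos: [0.4469, -0.3382, 0.3037]
orientation: [-0.0, 0.709, 0.706, -0.0]
wrist_force: [-0.3, -0.0, -0.2]
finger_gap: 0.0851
```

```bash
python3 - <<'E'
from h import *
st=env.get_state(); c=read_camera('wrist'); T=pose(c,st)
print(st['clock'],st['tcp_pos'],st['orientation'],st['joint_pos'])
for d in cut_out('pack_loose_mid','wrist')[:6]:
    v,u=np.nonzero(d['region']); print(round(d['confidence'],2),d['extent'],u.mean(),v.mean(),c['img'][v,u].mean(0))
save('w2.png',c['img'])
E
```

```text
2.1 [ 0.44692247 -0.33817859  0.30369025] [-2.87331161e-04  7.08665157e-01  7.05544887e-01 -1.57248336e-04] [-7.90866272e-01  2.85246234e-01  7.13994465e-03  1.29326367e+00
 -3.16369385e-04  7.84342877e-01]
0.93 [165.9, 148.0, 218.7, 201.5] 191.35994123408423 173.27913809990207 [ 52.2698335  131.47355534 203.14642507]
0.8 [220.9, 45.8, 267.4, 97.6] 240.79615795090714 71.44930629669157 [251.40234792 248.09338314  13.65314835]
0.58 [271.9, 189.9, 309.2, 253.9] 287.8948422633951 222.60590886329493 [216.60290436 205.29944917   9.15272909]
0.55 [253.0, 130.5, 294.9, 184.1] 274.5588066551922 157.30866322432587 [90.26506024 98.20654045 77.67412507]
```

View pics/w2.png

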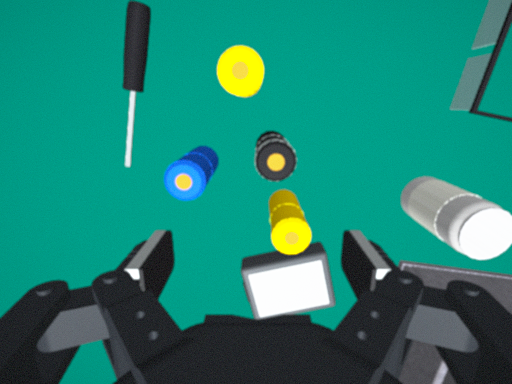

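The wrist picture shows the dark stick's top at about (276,160), yellow neighbours at (240,70) and (290,235), and the blue one at (185,180). I'll fit a cylinder silhouette to the cut-out regions.

```bash
cat >> h.py <<'E'
from scipy.optimize import minimize
def cylmask(c,T,x,y,z0,z1,r=.02,s=4):
    a=np.linspace(0,2*np.pi,48)
    P=np.vstack([np.c_[x+r*np.cos(a),y+r*np.sin(a),0*a+z] for z in (z0,z1)])
    h=cv2.convexHull(proj(c,T,P).astype(np.float32)).reshape(-1,2)
    m=np.zeros((384,512),np.uint8); cv2.fillConvexPoly(m,np.round((h)*256).astype(np.int32),255,cv2.LINE_AA,8); return m/255.
def fitcyl(views,x0,z0=0.,z1=.11):
    f=lambda p:sum(1-(np.minimum(m,cm).sum()/np.maximum(m,cm).sum()) for c,T,m in views for cm in [cylmask(c,T,p[0],p[1],z0,z1)])
    r=minimize(f,x0,method='Nelder-Mead',options=dict(initial_simplex=[x0,np.add(x0,[.01,0]),np.add(x0,[0,.01])],xatol=1e-5))
    return r.x,r.fun
E
python3 - <<'E'
from h import *
V={}
for n in ['wrist','top','scene']:
    st=env.get_state(); c=read_camera(n); T=pose(c,st)
    for d in cut_out('pack_loose_mid',n):
        m=d['region'].astype(float); v,u=np.nonzero(m); col=c['img'][v,u].mean(0)
        g=onz(c,T,[u.mean(),v.mean()],.06)[0][:2]
        p,f=fitcyl([(c,T,m)],g)
        print(n,round(d['confidence'],2),np.round(col),np.round(p,4),round(f,3))
        if np.ptp(col)<45 and p[1]<-.15: V[n]=(c,T,m)
print(list(V), fitcyl(list(V.values()),[.46,-.32]))
# hole + keys
c=read_camera('top');T=pose(c)
hsv=cv2.cvtColor(c['img'],cv2.COLOR_RGB2HSV)
w=((hsv[...,1]<40)&(hsv[...,2]>228)).astype(np.uint8)
n,l,s,ce=cv2.connectedComponentsWithStats(w)
for i in range(1,n):
    if 200<s[i,4]<900: print('key',ce[i],s[i],onz(c,T,ce[i],.077)[0],onz(c,T,ce[i],.0645)[0])
k=(c['img'].max(2)<75).astype(np.uint8)
n,l,s,ce=cv2.connectedComponentsWithStats(k)
for i in range(1,n):
    if 60<s[i,4]<400: print('dark',ce[i],s[i],onz(c,T,ce[i],.055)[0])
E
```

```text
wrist 0.84 [219. 206.   8.] [ 0.4811 -0.3996] 0.116
wrist 0.79 [253. 249.  12.] [ 0.4318 -0.2405] 0.046
wrist 0.66 [ 52. 132. 203.] [ 0.3759 -0.3396] 0.063
wrist 0.59 [92. 97. 76.] [ 0.4637 -0.3208] 0.059
top 0.61 [201. 192.   9.] [ 0.4323 -0.2422] 0.217
top 0.53 [142. 129.   9.] [ 0.4791 -0.3789] 0.524
scene 0.89 [169. 158.  71.] [ 0.4784 -0.4026] 0.148
scene 0.83 [56. 69. 59.] [ 0.4638 -0.3216] 0.174
scene 0.7 [176. 161.  68.] [ 0.4253 -0.2449] 0.244
scene 0.52 [ 55.  88. 143.] [ 0.3742 -0.3424] 0.309
scene 0.44 [51. 62. 60.] [0.6392 0.1318] 0.906
['wrist', 'scene'] (array([ 0.46371874, -0.32114702]), np.float64(0.23704543576941695))
key [160.5        198.04333333] [152 187  18  20 300] [0.46612453 0.23684785 0.077     ] [0.46648493 0.23984329 0.0645    ]
key [191.58703072 199.29010239] [183 189  18  19 293] [0.46201465 0.14684182 0.077     ] [0.46232804 0.14880772 0.0645    ]
key [222.7        200.49285714] [214 189  18  20 280] [0.45803158 0.05689114 0.077     ] [0.45829941 0.05782814 0.0645    ]
dark [ 20.87234043 140.9929078 ] [  0 138  43   7 141] [0.63969297 0.66270907 0.055 
[... 307 characters left out ...]
] [239 155   6  56 213] [0.51163145 0.00207795 0.055     ]
dark [224.1        164.34444444] [217 156  14  15  90] [0.56561616 0.05432328 0.055     ]
dark [194.83962264 163.6509434 ] [190 158  11  12 106] [0.56821436 0.14119355 0.055     ]
dark [ 29.96296296 189.35555556] [  3 186  53   7 135] [0.49463482 0.63012059 0.055     ]
dark [350.37837838 198.0472973 ] [342 192  21  13 148] [ 0.46351148 -0.31775596  0.055     ]
dark [411.54032258 213.99193548] [403 206  17  18 124] [ 0.41559352 -0.49653005  0.055     ]
dark [311.39090909 250.69090909] [297 245  31  12 220] [ 0.31061886 -0.20026312  0.055     ]
dark [430.15384615 362.46153846] [414 344  31  40  65] [-0.00878333 -0.53553     0.055     ]
```

Emit:
servo_tool:
  deltas:
    - {"dx": 17, "dy": 17, "dz": 0, "rx": 0, "ry": 0, "rz": 0, "fingers": -0.45}
    - {"dx": 0, "dy": 0, "dz": -20, "rx": 0, "ry": 0, "rz": 0, "fingers": -0.45}
    - {"dx": 0, "dy": 0, "dz": -20, "rx": 0, "ry": 0, "rz": 0, "fingers": -0.45}
    - {"dx": 0, "dy": 0, "dz": 0, "rx": 0, "ry": 0, "rz": 0, "fingers": -0.45}
    - {"dx": 0, "dy": 0, "dz": 0, "rx": 0, "ry": 0, "rz": 0, "fingers": -0.45}

```text
clock: 3.05
tcp_pos: [0.4637, -0.3212, 0.264]
orientation: [-0.0, 0.709, 0.705, 0.0]
wrist_force: [0.2, -0.2, 1.2]
finger_gap: 0.0621
```

```bash
python3 - <<'E'
from h import *
st=env.get_state(); c=read_camera('wrist'); T=pose(c,st)
print(st['tcp_pos'],st['orientation'],st['finger_gap'])
for d in cut_out('pack_loose_mid','wrist'):
    m=d['region'].astype(float); v,u=np.nonzero(m); col=c['img'][v,u].mean(0)
    p,f=fitcyl([(c,T,m)],onz(c,T,[u.mean(),v.mean()],.06)[0][:2])
    print(round(d['confidence'],2),np.round(col),np.round(p,4),round(f,3))
E
```

```text
[ 0.46372861 -0.32124939  0.26402531] [-4.11678377e-04  7.08930759e-01  7.05277966e-01  3.57701182e-06] 0.0620671388648475
0.82 [ 99. 102.  83.] [ 0.464  -0.3199] 0.08
0.74 [220. 208.  10.] [ 0.4812 -0.3976] 0.086
0.72 [253. 250.  12.] [ 0.4323 -0.24  ] 0.056
0.57 [ 52. 131. 201.] [ 0.376  -0.3389] 0.092
```

Emit:
servo_tool:
  deltas:
    - {"dx": 0, "dy": 1, "dz": -35, "rx": 0, "ry": 0, "rz": 0, "fingers": -0.45}
    - {"dx": 0, "dy": 0, "dz": -35, "rx": 0, "ry": 0, "rz": 0, "fingers": -0.45}
    - {"dx": 0, "dy": 0, "dz": -30, "rx": 0, "ry": 0, "rz": 0, "fingers": -0.45}
    - {"dx": 0, "dy": 0, "dz": -22, "rx": 0, "ry": 0, "rz": 0, "fingers": -0.45}
    - {"dx": 0, "dy": 0, "dz": 0, "rx": 0, "ry": 0, "rz": 0, "fingers": -0.45}

```text
clock: 3.65
tcp_pos: [0.4628, -0.3195, 0.1398]
orientation: [-0.002, 0.709, 0.705, -0.0]
wrist_force: [-0.0, 0.0, -0.4]
finger_gap: 0.0621
```

Emit:
servo_tool:
  newtons: 50
  deltas:
    - {"dx": 0, "dy": 0, "dz": 0, "rx": 0, "ry": 0, "rz": 0, "fingers": 1}
    - {"dx": 0, "dy": 0, "dz": 0, "rx": 0, "ry": 0, "rz": 0, "fingers": 1}
    - {"dx": 0, "dy": 0, "dz": 0, "rx": 0, "ry": 0, "rz": 0, "fingers": 1}
    - {"dx": 0, "dy": 0, "dz": 0, "rx": 0, "ry": 0, "rz": 0, "fingers": 1}
    - {"dx": 0, "dy": 0, "dz": 0, "rx": 0, "ry": 0, "rz": 0, "fingers": 1}

```text
clock: 4.15
tcp_pos: [0.4648, -0.3213, 0.144]
orientation: [0.002, 0.709, 0.705, -0.0]
wrist_force: [-0.8, -1.0, 6.9]
finger_gap: 0.0391
```

Emit:
servo_tool:
  newtons: 60
  deltas:
    - {"dx": 0, "dy": 0, "dz": 10, "rx": 0, "ry": 0, "rz": 0, "fingers": 1}
    - {"dx": 0, "dy": 0, "dz": 25, "rx": 0, "ry": 0, "rz": 0, "fingers": 1}
    - {"dx": 0, "dy": 0, "dz": 25, "rx": 0, "ry": 0, "rz": 0, "fingers": 1}
    - {"dx": 0, "dy": 0, "dz": 25, "rx": 0, "ry": 0, "rz": 0, "fingers": 1}
    - {"dx": 0, "dy": 0, "dz": 25, "rx": 0, "ry": 0, "rz": 0, "fingers": 1}
    - {"dx": 0, "dy": 0, "dz": 25, "rx": 0, "ry": 0, "rz": 0, "fingers": 1}
    - {"dx": 0, "dy": 0, "dz": 25, "rx": 0, "ry": 0, "rz": 0, "fingers": 1}
    - {"dx": 0, "dy": 0, "dz": 15, "rx": 0, "ry": 0, "rz": 0, "fingers": 1}

```text
clock: 4.95
tcp_pos: [0.4641, -0.3203, 0.3195]
orientation: [0.001, 0.709, 0.705, 0.0]
wrist_force: [0.3, -0.1, -2.9]
finger_gap: 0.0393
```

Emit:
servo_tool:
  deltas:
    - {"dx": 3, "dy": 20, "dz": 0, "rx": 0, "ry": 0, "rz": -0.01, "fingers": 1}
    - {"dx": 5, "dy": 40, "dz": 0, "rx": 0, "ry": 0, "rz": -0.01, "fingers": 1}
    - {"dx": 5, "dy": 40, "dz": 0, "rx": 0, "ry": 0, "rz": -0.01, "fingers": 1}
    - {"dx": 5, "dy": 40, "dz": 0, "rx": 0, "ry": 0, "rz": -0.01, "fingers": 1}
    - {"dx": 5, "dy": 40, "dz": 0, "rx": 0, "ry": 0, "rz": 0, "fingers": 1}
    - {"dx": 5, "dy": 40, "dz": 0, "rx": 0, "ry": 0, "rz": 0, "fingers": 1}
    - {"dx": 5, "dy": 30, "dz": 0, "rx": 0, "ry": 0, "rz": 0, "fingers": 1}
    - {"dx": 5, "dy": 20, "dz": 0, "rx": 0, "ry": 0, "rz": 0, "fingers": 1}

```text
clock: 5.75
tcp_pos: [0.5014, -0.0479, 0.3174]
orientation: [-0.0, 0.722, 0.692, 0.0]
wrist_force: [0.3, -0.0, -2.1]
finger_gap: 0.0387
```

Emit:
servo_tool:
  deltas:
    - {"dx": 10, "dy": 30, "dz": 0, "rx": 0, "ry": 0, "rz": 0, "fingers": 1}
    - {"dx": 10, "dy": 20, "dz": 0, "rx": 0, "ry": 0, "rz": 0, "fingers": 1}
    - {"dx": 0, "dy": 0, "dz": 0, "rx": 0, "ry": 0, "rz": 0, "fingers": 1}
    - {"dx": 0, "dy": 0, "dz": 0, "rx": 0, "ry": 0, "rz": 0, "fingers": 1}

```text
clock: 6.15
tcp_pos: [0.5217, 0.0001, 0.317]
orientation: [-0.0, 0.722, 0.692, -0.0]
wrist_force: [-0.5, 0.7, -3.0]
finger_gap: 0.039
```

```bash
python3 - <<'E'
from h import *
st=env.get_state(); c=read_camera('wrist')
print(st['clock'],st['tcp_pos'],st['orientation'],st['finger_gap'],st['wrist_force'])
save('w3.png',c['img'])
E
```

```text
6.15 [5.21678114e-01 1.31706998e-04 3.16961562e-01] [-1.84929561e-04  7.22347604e-01  6.91530049e-01 -3.10022736e-04] 0.03898777194536719 [-0.4986115   0.72135042 -2.9592155 ]
```

View pics/w3.png

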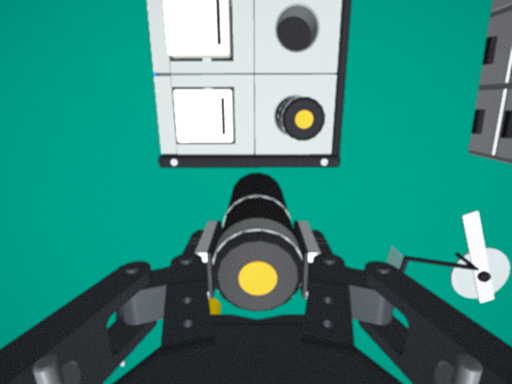

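The hole is at (297,28), the live stick at (303,117), and the grey-decked keys are on the left. The held stick sits centred in the jaws at (258,270). I'll move closer to bring the bay nearer the image centre.

Emit:
servo_tool:
  deltas:
    - {"dx": 15, "dy": 25, "dz": 0, "rx": 0, "ry": 0, "rz": 0, "fingers": 1}
    - {"dx": 15, "dy": 30, "dz": 0, "rx": 0, "ry": 0, "rz": 0, "fingers": 1}
    - {"dx": 12, "dy": 15, "dz": 0, "rx": 0, "ry": 0, "rz": 0, "fingers": 1}
    - {"dx": 0, "dy": 0, "dz": 0, "rx": 0, "ry": 0, "rz": 0, "fingers": 1}
    - {"dx": 0, "dy": 0, "dz": 0, "rx": 0, "ry": 0, "rz": 0, "fingers": 1}
    - {"dx": 0, "dy": 0, "dz": 0, "rx": 0, "ry": 0, "rz": 0, "fingers": 1}

```text
clock: 6.8
tcp_pos: [0.5634, 0.0686, 0.3169]
orientation: [-0.0, 0.723, 0.691, -0.0]
wrist_force: [-0.9, -0.3, -2.5]
finger_gap: 0.0391
```

```bash
python3 - <<'E'
from h import *
st=env.get_state(); c=read_camera('wrist'); T=pose(c,st)
print(st['clock'],st['tcp_pos'],st['orientation'])
img=c['img']; hsv=cv2.cvtColor(img,cv2.COLOR_RGB2HSV)
for name,m,z in [('key',(hsv[...,1]<40)&(hsv[...,2]>235),.077),('dark',img.max(2)<110,.055)]:
    n,l,s,ce=cv2.connectedComponentsWithStats(m.astype(np.uint8))
    for i in range(1,n):
        if 400<s[i,4]<8000:
            cs=cv2.findContours((l==i).astype(np.uint8),0,2)[0]; k=cv2.convexHull(np.vstack(cs))
            if name=='key': e=cv2.minAreaRect(k); 
            else: e=cv2.fitEllipse(k)
            print(name,s[i],np.round(e[0],1),np.round(e[1],1),round(e[2],1),np.round(onz(c,T,[e[0]],z)[0],4),np.round(onz(c,T,[e[0]],.0645)[0],4))
for d in cut_out('pack_loose_mid','wrist'):
    m=d['region'].astype(float); v,u=np.nonzero(m); 
    if m.sum()<200: continue
    if v.mean()>180: z0,z1=.176,.286
    else: z0,z1=.055,.125
    p,f=fitcyl([(c,T,m)],onz(c,T,[u.mean(),v.mean()],(z0+z1)/2)[0][:2],z0,z1)
    print('stick',round(d['confidence'],2),np.round([u.mean(),v.mean()]),d['extent'],np.round(p,4),round(f,3))
for d in cut_out('key_empty_top','wrist'):
    v,u=np.nonzero(d['region']); print('k',d['extent'],u.mean(),v.mean())
save('w4.png',img)
E
```

```text
6.8 [0.5634385  0.0685613  0.31687659] [-1.24306918e-04  7.23331636e-01  6.90500680e-01 -3.73139096e-04]
key [ 122    0   67   34 2004] [155.   16.5] [33. 66.] 90.0 [0.4699 0.2254 0.077 ] [0.466  0.2289 0.0645]
key [ 131   69   64   57 3145] [162.5  97.4] [56.3 62. ] 88.6 [0.4668 0.1496 0.077 ] [0.4628 0.15   0.0645]
key [ 146  154   56   47 2333] [173.5 177. ] [46. 55.] 90.0 [0.4673 0.063  0.077 ] [0.4633 0.0599 0.0645]
key [429 255  25  51 588] [441.7 281.4] [51.4 13.8] 75.5 [ 0.7905 -0.0897  0.077 ] [ 0.7995 -0.0989  0.0645]
dark [ 239    0   42   31 1031] [259.5   5.9] [42.1 49.2] 1.8 [0.5729 0.236  0.055 ] [0.5727 0.2333 0.0645]
dark [ 241   78   38   40 1182] [259.7  97.4] [38.1 39.1] 174.9 [0.5691 0.1451 0.055 ] [0.569  0.1449 0.0645]
stick 0.75 [257. 247.] [211.3, 171.8, 299.5, 309.7] [0.5631 0.0741] 0.122
k [134.6, 0.0, 313.5, 222.0] 257.44292860391084 128.82537517053206
k [126.9, 66.3, 197.4, 124.1] 165.08342824601365 97.0111047835991
```

View pics/w4.png

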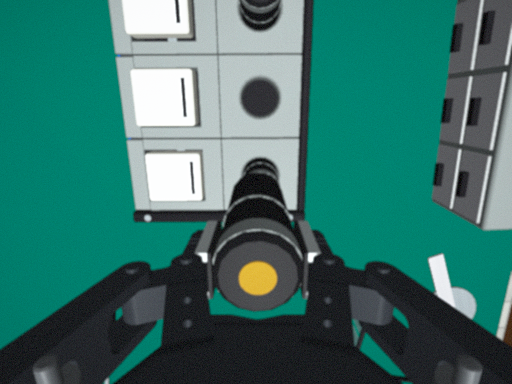

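The picture shows the empty bay at (260,97), its key at (163,97), and the held stick's foot close to the live stick. I'll use the earlier clean picture, w3, to check the held stick for tilt.

```bash
python3 - <<'E'
from h import *
c=read_camera('wrist'); img=cv2.imread('pics/w3.png')[:,:,::-1]
T=pose(c,dict(tcp_pos=[.521678,.000132,.316962],orientation=[-1.85e-4,.7223476,.69153,-3.1e-4]))
hsv=cv2.cvtColor(np.ascontiguousarray(img),cv2.COLOR_RGB2HSV)
g=((hsv[...,0]>12)&(hsv[...,0]<28)&(hsv[...,1]>140)&(hsv[...,2]>150)).astype(np.uint8)
n,l,s,ce=cv2.connectedComponentsWithStats(g)
for i in range(1,n):
    if s[i,4]>100:
        e=cv2.fitEllipse(max(cv2.findContours((l==i).astype(np.uint8),0,2)[0],key=len)); print('gold',e, onz(c,T,[e[0]],.286)[0], onz(c,T,[e[0]],.126)[0])
# foot outline: dark, rows 165-240
d=(img.max(2)<70)
for r in range(172,226,6):
    u=np.nonzero(d[r,200:320])[0]+200; print(r,u.min() if len(u) else None,u.max() if len(u) else None)
a=np.linspace(0,2*np.pi,72)
for dy in (0,.004):
  for z in (.176,.286,.27):
    q=proj(c,T,np.c_[.5217+.02*np.cos(a),dy+.02*np.sin(a),0*a+z]); print(dy,z,'centre',proj(c,T,[[.5217,dy,z]]).round(1),'u',q[:,0].min().round(1),q[:,0].max().round(1),'v',q[:,1].min().round(1),q[:,1].max().round(1))
cv2.imwrite('pics/w3c.png',cv2.resize(np.ascontiguousarray(img[150:330,170:350,::-1]),(720,720)[:2],interpolation=3)[:600])
E
```

```text
gold ((303.70440673828125, 118.9131088256836), (18.0433406829834, 18.815664291381836), 43.688720703125) [0.54024952 0.06513166 0.286     ] [0.5654421  0.05525098 0.126     ]
gold ((257.4552917480469, 277.6009826660156), (33.299591064453125, 37.81301498413086), 88.95396423339844) [0.52115885 0.00158659 0.286     ] [ 0.5164739  -0.10774419  0.126     ]
gold ((213.78787231445312, 305.9485778808594), (9.877852439880371, 16.37266731262207), 165.1608123779297) [ 0.50181475 -0.01161032  0.286     ] [ 0.46685566 -0.1415947   0.126     ]
172 None None
178 242 271
184 236 277
190 234 280
196 232 282
202 230 284
208 233 281
214 228 285
220 226 289
0 0.176 centre [[258.1 196.6]] u 232.8 283.5 v 171.9 220.0
0 0.286 centre [[258.9 280.9]] u 210.9 306.9 v 237.3 320.4
0 0.27 centre [[258.7 260.3]] u 216.3 301.2 v 221.1 296.4
0.004 0.176 centre [[257.9 191.7]] u 232.5 283.4 v 166.8 215.4
0.004 0.286 centre [[258.5 272.5]] u 210.1 307.0 v 228.1 312.8
0.004 0.27 centre [[258.4 252.7]] u 215.6 301.2 v 212.8 289.4
```

View pics/w3c.png

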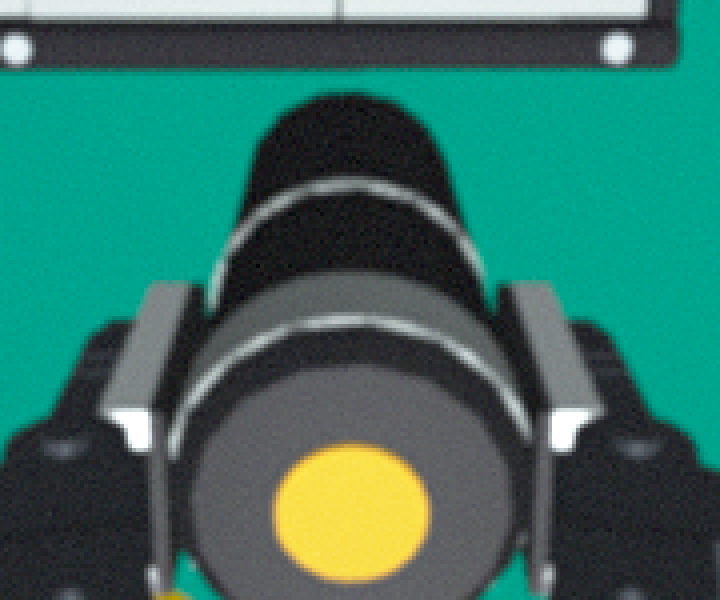

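The held stick is upright and centred in the jaws, within about 1 mm. From the wrist camera the bay is at (0.569, 0.145), and the key plus 102 mm agrees.

Emit:
servo_tool:
  deltas:
    - {"dx": 3, "dy": 30, "dz": 0, "rx": 0, "ry": 0, "rz": 0, "fingers": 1}
    - {"dx": 3, "dy": 30, "dz": 0, "rx": 0, "ry": 0, "rz": 0, "fingers": 1}
    - {"dx": 0, "dy": 16, "dz": 0, "rx": 0, "ry": 0, "rz": 0, "fingers": 1}
    - {"dx": 0, "dy": 0, "dz": -20, "rx": 0, "ry": 0, "rz": 0, "fingers": 1}
    - {"dx": 0, "dy": 0, "dz": -30, "rx": 0, "ry": 0, "rz": 0, "fingers": 1}
    - {"dx": 0, "dy": 0, "dz": -30, "rx": 0, "ry": 0, "rz": 0, "fingers": 1}
    - {"dx": 0, "dy": 0, "dz": -15, "rx": 0, "ry": 0, "rz": 0, "fingers": 1}
    - {"dx": 0, "dy": 0, "dz": 0, "rx": 0, "ry": 0, "rz": 0, "fingers": 1}

```text
clock: 7.8
tcp_pos: [0.5682, 0.1451, 0.2192]
orientation: [-0.002, 0.723, 0.691, -0.002]
wrist_force: [-0.2, -0.6, -3.3]
finger_gap: 0.0387
```

Emit:
servo_tool:
  deltas:
    - {"dx": 0, "dy": 0, "dz": 0, "rx": 0, "ry": 0, "rz": 0, "fingers": 1}
    - {"dx": 0, "dy": 0, "dz": 0, "rx": 0, "ry": 0, "rz": 0, "fingers": 1}

```text
clock: 8.0
tcp_pos: [0.5708, 0.1456, 0.2235]
orientation: [0.001, 0.723, 0.691, 0.001]
wrist_force: [0.2, -0.7, -2.4]
finger_gap: 0.0385
```

```bash
python3 - <<'E'
from h import *
st=env.get_state(); c=read_camera('wrist'); T=pose(c,st)
print(st['clock'],st['tcp_pos'],st['orientation'])
im=cv2.resize(c['img'][0:300,106:406],(600,600),interpolation=3)
a=np.linspace(0,2*np.pi,60)
x,y=st['tcp_pos'][:2]
b=st['tcp_pos'][2]-.143
for (cx,cy,z,r,col) in [(.5691,.1451,.055,.024,(255,0,0)),(x,y,b,.02,(255,0,255))]:
    q=(proj(c,T,np.c_[cx+r*np.cos(a),cy+r*np.sin(a),0*a+z])-[106,0])*2
    cv2.polylines(im,[q.round().astype(np.int32)],True,col,1)
save('w5.png',im)
E
```

```text
8.0 [0.57082466 0.145579   0.22348685] [0.00086332 0.72289456 0.69095707 0.00101494]
```

View pics/w5.png

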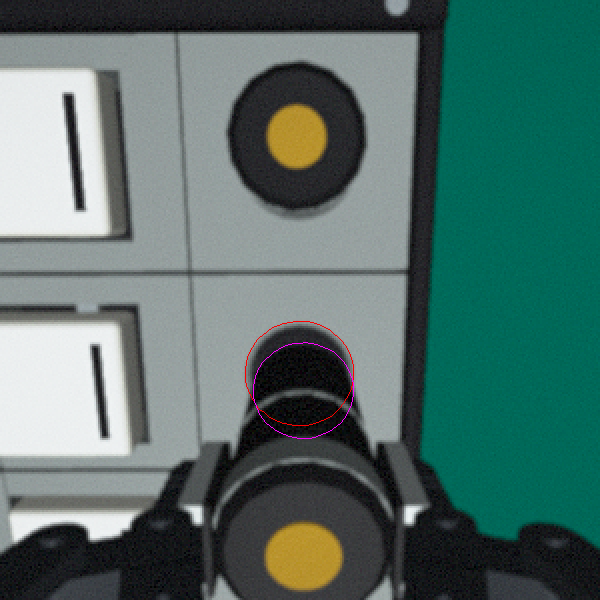

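The drawn circles match: the hole model (red) sits on the visible mouth, and the stick's foot is within about 1 mm of centre. I'll lower it slowly and watch the force.

Emit:
servo_tool:
  deltas:
    - {"dx": -1, "dy": 0, "dz": 0, "rx": 0, "ry": 0, "rz": 0, "fingers": 1}
    - {"dx": 0, "dy": 0, "dz": -8, "rx": 0, "ry": 0, "rz": 0, "fingers": 1}
    - {"dx": 0, "dy": 0, "dz": -8, "rx": 0, "ry": 0, "rz": 0, "fingers": 1}
    - {"dx": 0, "dy": 0, "dz": -8, "rx": 0, "ry": 0, "rz": 0, "fingers": 1}
    - {"dx": 0, "dy": 0, "dz": -6, "rx": 0, "ry": 0, "rz": 0, "fingers": 1}
    - {"dx": 0, "dy": 0, "dz": 0, "rx": 0, "ry": 0, "rz": 0, "fingers": 1}
    - {"dx": 0, "dy": 0, "dz": 0, "rx": 0, "ry": 0, "rz": 0, "fingers": 1}

```text
clock: 8.75
tcp_pos: [0.5688, 0.1456, 0.1916]
orientation: [-0.0, 0.723, 0.691, -0.0]
wrist_force: [0.2, -0.3, -2.7]
finger_gap: 0.039
```

Emit:
servo_tool:
  deltas:
    - {"dx": 0, "dy": 0, "dz": -6, "rx": 0, "ry": 0, "rz": 0, "fingers": 1}
    - {"dx": 0, "dy": 0, "dz": -6, "rx": 0, "ry": 0, "rz": 0, "fingers": 1}
    - {"dx": 0, "dy": 0, "dz": -6, "rx": 0, "ry": 0, "rz": 0, "fingers": 1}
    - {"dx": 0, "dy": 0, "dz": -6, "rx": 0, "ry": 0, "rz": 0, "fingers": 1}
    - {"dx": 0, "dy": 0, "dz": -4, "rx": 0, "ry": 0, "rz": 0, "fingers": 1}
    - {"dx": 0, "dy": 0, "dz": 0, "rx": 0, "ry": 0, "rz": 0, "fingers": 1}
    - {"dx": 0, "dy": 0, "dz": 0, "rx": 0, "ry": 0, "rz": 0, "fingers": 1}

```text
clock: 9.45
tcp_pos: [0.569, 0.1457, 0.1639]
orientation: [-0.0, 0.723, 0.691, -0.0]
wrist_force: [-0.4, -0.1, -2.9]
finger_gap: 0.0385
```

Emit:
servo_tool:
  deltas:
    - {"dx": 0, "dy": 0, "dz": -2, "rx": 0, "ry": 0, "rz": 0, "fingers": 1}
    - {"dx": 0, "dy": 0, "dz": -2, "rx": 0, "ry": 0, "rz": 0, "fingers": 1}
    - {"dx": 0, "dy": 0, "dz": 0, "rx": 0, "ry": 0, "rz": 0, "fingers": 1}
    - {"dx": 0, "dy": 0, "dz": 0, "rx": 0, "ry": 0, "rz": 0, "fingers": 1}

```text
clock: 9.85
tcp_pos: [0.5689, 0.1457, 0.1599]
orientation: [0.0, 0.723, 0.691, 0.0]
wrist_force: [-1.1, -0.3, -2.5]
finger_gap: 0.0386
```

Emit:
servo_tool:
  deltas:
    - {"dx": 0, "dy": 0, "dz": -1, "rx": 0, "ry": 0, "rz": 0, "fingers": 1}
    - {"dx": 0, "dy": 0, "dz": -1, "rx": 0, "ry": 0, "rz": 0, "fingers": 1}
    - {"dx": 0, "dy": 0, "dz": 0, "rx": 0, "ry": 0, "rz": 0, "fingers": 1}
    - {"dx": 0, "dy": 0, "dz": 0, "rx": 0, "ry": 0, "rz": 0, "fingers": 1}

```text
clock: 10.25
tcp_pos: [0.5691, 0.1458, 0.159]
orientation: [0.0, 0.723, 0.691, 0.001]
wrist_force: [-3.4, -0.6, 5.8]
finger_gap: 0.0385
```

It touched bottom at the expected height. Releasing and retreating upward.

Emit:
servo_tool:
  deltas:
    - {"dx": 0, "dy": 0, "dz": 0, "rx": 0, "ry": 0, "rz": 0, "fingers": -0.4}
    - {"dx": 0, "dy": 0, "dz": 0, "rx": 0, "ry": 0, "rz": 0, "fingers": -0.4}
    - {"dx": 0, "dy": 0, "dz": 0, "rx": 0, "ry": 0, "rz": 0, "fingers": -0.4}
    - {"dx": 0, "dy": 0, "dz": 0, "rx": 0, "ry": 0, "rz": 0, "fingers": -0.4}
    - {"dx": 0, "dy": 0, "dz": 20, "rx": 0, "ry": 0, "rz": 0, "fingers": -0.4}
    - {"dx": 0, "dy": 0, "dz": 30, "rx": 0, "ry": 0, "rz": 0, "fingers": -0.4}
    - {"dx": 0, "dy": 0, "dz": 30, "rx": 0, "ry": 0, "rz": 0, "fingers": -0.4}
    - {"dx": 0, "dy": 0, "dz": 30, "rx": 0, "ry": 0, "rz": 0, "fingers": -0.4}

```text
clock: 11.05
tcp_pos: [0.5688, 0.1456, 0.2688]
orientation: [-0.0, 0.723, 0.691, -0.0]
wrist_force: [0.3, -0.1, -0.5]
finger_gap: 0.0599
```

Emit:
servo_tool:
  deltas:
    - {"dx": -30, "dy": 0, "dz": 0, "rx": 0, "ry": 0, "rz": 0, "fingers": 1}
    - {"dx": -40, "dy": 2, "dz": 0, "rx": 0, "ry": 0, "rz": 0, "fingers": 1}
    - {"dx": -31, "dy": 2, "dz": 0, "rx": 0, "ry": 0, "rz": 0, "fingers": 1}
    - {"dx": 0, "dy": 0, "dz": 0, "rx": 0, "ry": 0, "rz": 0, "fingers": 1}
    - {"dx": 0, "dy": 0, "dz": 0, "rx": 0, "ry": 0, "rz": 0, "fingers": 1}
    - {"dx": 0, "dy": 0, "dz": 0, "rx": 0, "ry": 0, "rz": 0, "fingers": 1}

```text
clock: 11.65
tcp_pos: [0.4691, 0.1497, 0.2682]
orientation: [0.001, 0.723, 0.691, 0.001]
wrist_force: [0.2, 0.5, 0.2]
finger_gap: 0.0001
```

```bash
python3 - <<'E'
from h import *
st=env.get_state(); c=read_camera('wrist'); T=pose(c,st)
print(st['clock'],st['tcp_pos'],st['orientation'],st['finger_gap'])
save('w6.png',c['img'])
for n in ['wrist','scene']:
  cc=read_camera(n);TT=pose(cc,st)
  for d in cut_out('pack_loose_mid',n):
    m=d['region'].astype(float); v,u=np.nonzero(m); g=onz(cc,TT,[u.mean(),v.mean()],.09)[0][:2]
    if g[1]<-.1: continue
    print(n,d['confidence'],d['extent'],fitcyl([(cc,TT,m)],g,.055,.125))
E
```

```text
11.65 [0.46909892 0.14965944 0.26817549] [5.16797948e-04 7.22902807e-01 6.90949268e-01 6.11056138e-04] 5.062467711878606e-05
wrist 0.66 [217.3, 44.3, 293.2, 114.9] (array([0.4702294 , 0.23932016]), np.float64(0.45244145921874235))
wrist 0.6 [334.3, 151.1, 402.4, 217.3] (array([0.56642526, 0.14743142]), np.float64(0.08307451263973009))
scene 0.85 [312.7, 206.7, 328.5, 236.9] (array([0.56989208, 0.14337388]), np.float64(0.07246937691816113))
```

View pics/w6.png

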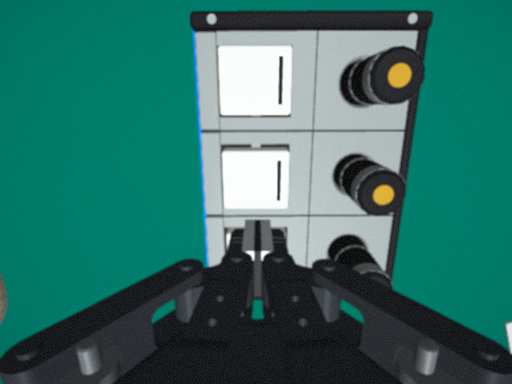

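The middle stick stands upright in its bay, and both views fit it within a few mm. The middle key is at (256,179) and is still up. Now I'll press it with the closed fingertips, slightly to the front.

Emit:
servo_tool:
  deltas:
    - {"dx": -10, "dy": 0, "dz": -30, "rx": 0, "ry": 0, "rz": 0, "fingers": 1}
    - {"dx": 0, "dy": 0, "dz": -35, "rx": 0, "ry": 0, "rz": 0, "fingers": 1}
    - {"dx": 0, "dy": 0, "dz": -30, "rx": 0, "ry": 0, "rz": 0, "fingers": 1}
    - {"dx": 0, "dy": 0, "dz": -15, "rx": 0, "ry": 0, "rz": 0, "fingers": 1}
    - {"dx": 0, "dy": 0, "dz": 0, "rx": 0, "ry": 0, "rz": 0, "fingers": 1}

```text
clock: 12.4
tcp_pos: [0.4565, 0.1493, 0.1555]
orientation: [-0.001, 0.723, 0.691, -0.002]
wrist_force: [0.5, 0.3, 0.6]
finger_gap: 0.0002
```

Emit:
servo_tool:
  deltas:
    - {"dx": 0, "dy": 0, "dz": -4, "rx": 0, "ry": 0, "rz": 0, "fingers": 1}
    - {"dx": 0, "dy": 0, "dz": -4, "rx": 0, "ry": 0, "rz": 0, "fingers": 1}
    - {"dx": 0, "dy": 0, "dz": -4, "rx": 0, "ry": 0, "rz": 0, "fingers": 1}
    - {"dx": 0, "dy": 0, "dz": -4, "rx": 0, "ry": 0, "rz": 0, "fingers": 1}
    - {"dx": 0, "dy": 0, "dz": -3, "rx": 0, "ry": 0, "rz": 0, "fingers": 1}
    - {"dx": 0, "dy": 0, "dz": 0, "rx": 0, "ry": 0, "rz": 0, "fingers": 1}
    - {"dx": 0, "dy": 0, "dz": 0, "rx": 0, "ry": 0, "rz": 0, "fingers": 1}

```text
clock: 13.1
tcp_pos: [0.4585, 0.1497, 0.1392]
orientation: [0.0, 0.723, 0.691, 0.001]
wrist_force: [1.5, -0.1, 2.7]
finger_gap: 0.0001
```

Key force is 2.7 N, so there is more travel to the stop.

Emit:
servo_tool:
  deltas:
    - {"dx": 0, "dy": 0, "dz": -3, "rx": 0, "ry": 0, "rz": 0, "fingers": 1}
    - {"dx": 0, "dy": 0, "dz": -2, "rx": 0, "ry": 0, "rz": 0, "fingers": 1}
    - {"dx": 0, "dy": 0, "dz": -1, "rx": 0, "ry": 0, "rz": 0, "fingers": 1}
    - {"dx": 0, "dy": 0, "dz": 0, "rx": 0, "ry": 0, "rz": 0, "fingers": 1}
    - {"dx": 0, "dy": 0, "dz": 0, "rx": 0, "ry": 0, "rz": 0, "fingers": 1}

```text
clock: 13.6
tcp_pos: [0.4585, 0.1497, 0.1336]
orientation: [0.0, 0.723, 0.691, 0.001]
wrist_force: [0.8, 0.4, 8.0]
finger_gap: 0.0
```

Emit:
servo_tool:
  deltas:
    - {"dx": 0, "dy": 0, "dz": -1, "rx": 0, "ry": 0, "rz": 0, "fingers": 1}
    - {"dx": 0, "dy": 0, "dz": 0, "rx": 0, "ry": 0, "rz": 0, "fingers": 1}
    - {"dx": 0, "dy": 0, "dz": 0, "rx": 0, "ry": 0, "rz": 0, "fingers": 1}

```text
clock: 13.9
tcp_pos: [0.4585, 0.1497, 0.1335]
orientation: [0.001, 0.723, 0.691, 0.001]
wrist_force: [-2.8, -0.1, 15.9]
finger_gap: -0.0003
```

Emit:
servo_tool:
  deltas:
    - {"dx": 0, "dy": 0, "dz": 6, "rx": 0, "ry": 0, "rz": 0, "fingers": 1}
    - {"dx": 0, "dy": 0, "dz": 20, "rx": 0, "ry": 0, "rz": 0, "fingers": 1}
    - {"dx": 0, "dy": 0, "dz": 40, "rx": 0, "ry": 0, "rz": 0, "fingers": 1}
    - {"dx": 0, "dy": -30, "dz": 40, "rx": 0, "ry": 0, "rz": 0, "fingers": 1}
    - {"dx": -10, "dy": -40, "dz": 40, "rx": 0, "ry": 0, "rz": 0, "fingers": 1}
    - {"dx": 0, "dy": -40, "dz": 20, "rx": 0, "ry": 0, "rz": 0, "fingers": 1}
    - {"dx": 0, "dy": 0, "dz": 0, "rx": 0, "ry": 0, "rz": 0, "fingers": 1}
    - {"dx": 0, "dy": 0, "dz": 0, "rx": 0, "ry": 0, "rz": 0, "fingers": 1}

```text
clock: 14.7
tcp_pos: [0.4488, 0.0442, 0.2924]
orientation: [-0.001, 0.724, 0.69, -0.0]
wrist_force: [0.1, -0.3, 0.4]
finger_gap: 0.0003
```

```bash
python3 - <<'E'
from h import *
st=env.get_state(); c=read_camera('wrist'); T=pose(c,st)
print(st['clock'],st['tcp_pos'],st['wrist_force'])
img=c['img'];hsv=cv2.cvtColor(img,cv2.COLOR_RGB2HSV)
n,l,s,ce=cv2.connectedComponentsWithStats(((hsv[...,1]<40)&(hsv[...,2]>235)).astype(np.uint8))
for i in range(1,n):
    if 400<s[i,4]<8000:
        e=cv2.minAreaRect(np.argwhere(l==i)[:,::-1].astype(np.float32).copy()); b=cv2.boxPoints(e)
        for z in (.077,.0645):
            P=onz(c,T,b,z); print(np.round(e[0]),z,'size mm',np.round(1e3*np.linalg.norm(P[0]-P[1]),1),np.round(1e3*np.linalg.norm(P[1]-P[2]),1),np.round(P.mean(0),4))
save('w7.png',img)
E
```

```text
14.7 [0.44875752 0.04418668 0.2924223 ] [ 0.13600263 -0.33745464  0.40103229]
[282.  68.] 0.077 size mm 79.0 76.8 [0.4767 0.1446 0.077 ]
[282.  68.] 0.0645 size mm 82.4 80.1 [0.4778 0.1459 0.0645]
[341.  68.] 0.077 size mm 74.8 20.7 [0.5314 0.1416 0.077 ]
[341.  68.] 0.0645 size mm 78.0 21.6 [0.5348 0.1428 0.0645]
[227.  70.] 0.077 size mm 13.5 71.5 [0.4242 0.1455 0.077 ]
[227.  70.] 0.0645 size mm 14.1 74.6 [0.4231 0.1468 0.0645]
[281. 154.] 0.077 size mm 80.7 79.7 [0.4732 0.0628 0.077 ]
[281. 154.] 0.0645 size mm 84.3 83.2 [0.4742 0.0605 0.0645]
[352. 154.] 0.077 size mm 79.7 58.2 [0.5453 0.0594 0.077 ]
[352. 154.] 0.0645 size mm 83.2 60.7 [0.5494 0.057  0.0645]
[229. 154.] 0.077 size mm 15.2 76.9 [0.4202 0.0649 0.077 ]
[229. 154.] 0.0645 size mm 15.9 80.2 [0.4189 0.0627 0.0645]
```

View pics/w7.png

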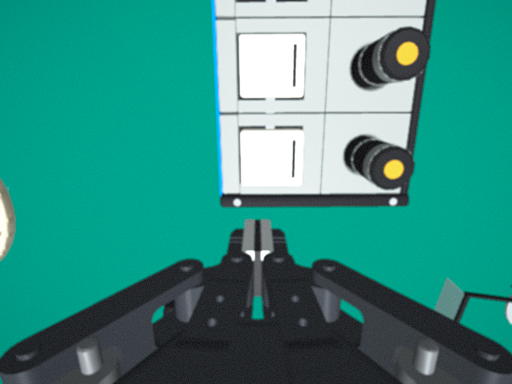

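```bash
python3 - <<'E'
from h import *
im=cv2.imread('pics/w7.png'); 
for r in (66,72,150,160): print(r,im[r,230:312:1].min(1).tolist())
c=read_camera('scene'); b=cv2.resize(c['img'][165:255,250:390],(800,514),interpolation=3)
a=cv2.imread('pics/scene1.png')[:,:,::-1]; a=cv2.resize(cv2.resize(a,(512,384))[165:255,250:390],(800,514),interpolation=3)
save('s2.png',np.vstack([cv2.resize(a,(466,300)),cv2.resize(b,(466,300))]))
E
```

```text
66 [227, 228, 226, 228, 227, 213, 173, 114, 113, 206, 255, 255, 255, 255, 255, 255, 255, 255, 255, 255, 255, 255, 255, 255, 255, 255, 255, 255, 255, 255, 255, 255, 255, 255, 255, 255, 255, 255, 255, 255, 255, 255, 255, 255, 255, 255, 255, 255, 255, 255, 255, 255, 255, 255, 255, 255, 255, 255, 255, 255, 255, 255, 255, 197, 72, 122, 240, 255, 255, 255, 255, 255, 255, 255, 221, 193, 218, 226, 228, 228, 227, 227]
72 [228, 228, 229, 228, 230, 220, 176, 113, 110, 195, 255, 255, 255, 255, 255, 255, 255, 255, 255, 255, 255, 255, 255, 255, 255, 255, 255, 255, 255, 255, 255, 255, 255, 255, 255, 255, 255, 255, 255, 255, 255, 255, 255, 255, 255, 255, 255, 255, 255, 255, 255, 255, 255, 255, 255, 255, 255, 255, 255, 255, 255, 255, 255, 154, 68, 150, 255, 255, 255, 255, 255, 255, 255, 255, 206, 187, 221, 231, 227, 229, 227, 228]
150 [232, 230, 231, 230, 231, 233, 229, 224, 176, 140, 202, 255, 255, 255, 255, 255, 255, 255, 255, 255, 255, 255, 255, 255, 255, 255, 255, 255, 255, 255, 255, 255, 255, 255, 255, 255, 255, 255, 255, 255, 255, 255, 255, 255, 255, 255, 255, 255, 255, 255, 255, 255, 255, 255, 255, 255, 255, 255, 255, 255, 255, 255, 221, 91, 112, 235, 255, 255, 255, 255, 255, 255, 255, 238, 225, 229, 231, 229, 229, 232, 229, 228]
160 [229, 231, 233, 233, 230, 233, 231, 227, 181, 130, 161, 249, 255, 255, 255, 255, 255, 255, 255, 255, 255, 255, 255, 255, 255, 255, 255, 255, 255, 255, 255, 255, 255, 255, 255, 255, 255, 255, 255, 255, 255, 255, 255, 255, 255, 255, 255, 255, 255, 255, 255, 255, 255, 255, 255, 255, 255, 255, 255, 255, 255, 255, 183, 73, 151, 255, 255, 255, 255, 255, 255, 255, 254, 239, 227, 231, 229, 228, 231, 228, 230, 233]
```

View pics/s2.png

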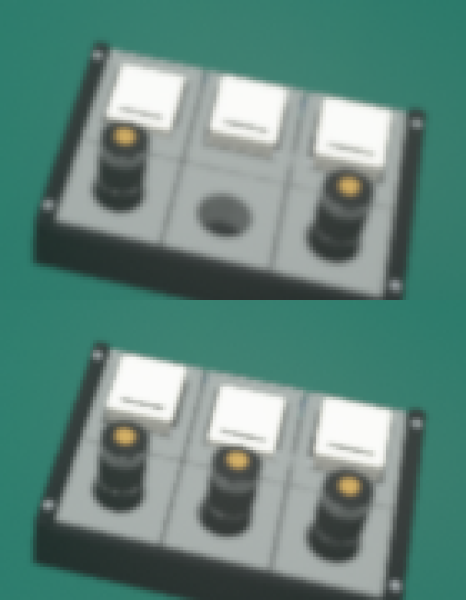

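The scene before (top) and after (bottom) shows the left key popped up, the middle key down and staying down, and the right key unchanged. The new stick stands level with the other two, and the arm is clear of everything.

```bash
python3 -c "
from workcell import job; print(job.hand_in())"
```

```text
the job is handed in; nothing more can be done
None
```

The loose dark stick is in the middle bay and that bay's key is latched. I handed the job in with the robot clock at about 15 s; hand-in gives no verdict.

- **Stick:** I gripped it clear of the yellow and blue look-alikes and lowered it slowly. It touched bottom with the TCP at 0.159 m, about where a fully seated stick should put it. It now stands level with its neighbours in the scene picture.
- **Key:** I pressed the middle key to its stop (TCP 0.1335 m, 16 N) and let go. The before and after scene pictures show it staying down, the old live key up and the third key unchanged.
- **Arm:** It is raised clear of everything, with wrist force near zero.

**Checks that failed or disagreed:**
- The wrist and scene camera fits of the seated stick differ by about 3–4 mm in x and y. That is more than the bay's 2 mm of play, so I put it down to calibration.
- My attempt to measure key heights from the last wrist picture failed because the white keys merged with the deck. The key result therefore rests on the scene pictures alone.
- I did not re-measure the bystanders, but nothing came near them.

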